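Put three model castings back on their own display plinths

ROBOT

A 6-joint arm with a two-finger parallel gripper is mounted at the origin on the work surface. World frame = base frame: x ahead of the robot, y to its left, z up, the work surface at z = 0. Lengths are in mm, angles in rad, forces in N, time in s.
With the tool pointing down it reaches from about 350 to 975 mm from the base axis. Payload 17.4 kg.
Tool frame: the origin (TCP) lies between the finger pads; the fingertips stand 19 mm ahead of it and the grasp point (between the pads) is the TCP; z points along the fingers, y is the line along which they close (so a half turn about z gives the same grasp; the last joint's range is limited). The gripper opens to 85 mm and grips with 20 to 120 N. Pads are 22 mm wide; open, the fingers measure 114 mm over their backs; the gripper's body (76 mm by 85 mm) begins 54 mm behind the grasp point. The pads swing forward as they close: fully open they stand 13 mm farther back than shut.
Start: joints at [-1.319, 0.116, 1.442, -0, 1.584, -0.038], TCP at [192.879, -646.862, 250.303] pointing down, gripper open.
Joint ranges: [-2.83, 2.83], [-0.83, 2.19], [0.07, 2.5], [-1.14, 4.28], [0.01, 3], [-2.97, 2.97]. Speed limits (rad/s): [1.89, 1.89, 2.22, 3.14, 3.14, 3.14].

INTERFACE

Orientations are given as a rotation vector (axis times angle).
In Python, from bench import monitor, get_image, finish_job gives the robot as it stands.
- The arm moves only by the tool send_rows, never from a script. Its argument "moves" is a list of rows, each a list of 4 numbers: the shift along the tool's x, y, z in cm, then the turn about the tool's z in degrees. In form: [[x, y, z, twist], ...]. A call has 1 to 5 rows; each row shifts and turns the commanded pose from where the row before left it, along the tool's axes as they then stand; what a row does not reach is not made up. A row lasts 1/10 s, in which the tool goes at most 50 mm and 8.59 degrees, less where a joint would pass 70% of its speed; a pose out of reach is approached as far as the arm can. A call with a gripper value outside its range is refused whole. "jaw" is the finger opening in cm, from 0 to 8.54, set as the call begins (left out, the last holds). The fingers move at their own pace and stop on an object; "squeeze" is the grip in N (left out, the last holds). Time passes only in rows, so rows that do not move let the fingers close. It gives the time, the measured TCP pose, the force, the opening and the grip force at its end, in the units of the state.
- monitor.sense(): the state, without advancing time (a new reading comes with each control period).
- get_image(name): name is "side" or "top"; returns a dict with "frame" (400x640x3 uint8, red, green, blue), "fovy" (degrees; the focal length in pixels is half the picture's height over the tangent of half this angle, whatever the lens; pixels are square), "cx", "cy" (the principal point, pixels), "T" (4x4, takes a point from camera to world coordinates). Camera axes: x right, y up, looking along -z (the intrinsics and any distortion apply to the point x, -y, -z); pixel columns grow to the right and rows downward; lengths in mm; the calibration is good to about 2 mm. A picture is of the moment at which its call begins. There is no depth.
- finish_job(): hands the job in; it is judged then, once.
The state is a dict: "time": time; "joints": joint angles; "dq": joint speeds; "joint_torque": joint torques, N m; "ee_pos": TCP position; "tool_rot": TCP orientation; "ft_force": force on the tool from outside, world axes, zero at the start; "moment": the same for the moment, N m; "width": opening from 0.0 (shut) to 1.0 (fully open); "grip_force": force on a finger pad.
Only numpy, scipy, OpenCV 4.12 (cv2) and the standard library are available. Lean on these libraries where they do the work, as an engineer would, in place of code of your own. Each camera call takes 0.05 s, during which the arm holds its last target. There are 200 camera calls.

TASK

The three unpainted model buildings are standing on one another's wooden plinths. Put each in the middle of the plinth whose outline matches its base - the lighthouse on the round one, the square watchtower on the square one and the cottage on the oblong one, these two turned square with their plinths (the cottage lengthwise) - parking one upright in the middle of the empty cork mat on the way. Set them down gently, do not drop or tip any, and leave the dropper bottle, the paint jar and the tin where they stand.

Things in the scene. Friction and masses are not known exactly. Their poses are not given: they have to be found in the camera images.
- lighthouse: light grey resin model lighthouse, 84 mm tall, about 90 g, loose: round base 50 mm across and 5 mm thick, upright round shaft 30 mm across from 5 to 64 mm height (grip it here), gallery 34 mm across at 64 to 67 mm, narrower lantern and cone above. Starts upright on the oblong plinth. Origin: centre of the underside; z up along the shaft
- watchtower: light grey resin model of a square watchtower with battlements, 67 mm tall, about 110 g, loose: base 52 x 52 mm, 5 mm thick; square shaft 34 x 34 mm from 5 to 55 mm height (grip any two parallel faces), battlements flush with it to 67 mm. Starts upright on the round plinth. Origin: centre of the underside; x and y square to the faces, z up
- cottage: light grey resin model cottage with ridged roof and a chimney, about 60 mm tall, about 120 g, loose: oblong base 78 (x) x 50 (y) mm, 5 mm thick; walls 60 (x) x 34 (y) mm from 5 to 35 mm height (grip the two long walls, closing along y); roof from 35 to 53 mm, not wider than the walls, its ridge along x. Starts upright on the square plinth. Origin: centre of the underside; z up
- plinth_round: fixed round dark wood plinth, 80 mm across, 30 mm high, flat top; home of the lighthouse. Origin: centre of its underside, on the bench
- plinth_square: fixed square dark wood plinth, 80 x 80 mm, 24 mm high, flat top; home of the watchtower. Origin: centre of its underside, on the bench; x and y square to its sides
- plinth_oblong: fixed oblong dark wood plinth, 110 (x) x 66 (y) mm, 20 mm high, flat top; home of the cottage. Origin: centre of its underside, on the bench; x along its length
- mat: fixed square cork mat, 120 x 120 mm, 6 mm thick, flat, empty at the start: the parking place. Origin: centre of its underside, on the bench
- dropper: bystander: small orange dropper bottle, 27 mm across, 75 mm tall, pointed top, loose. Origin: centre of its underside
- jar: bystander: squat paint jar with black lid, 48 mm across, 45 mm tall, loose. Origin: centre of its underside
- tin: bystander: flat round bare-metal tin, 62 mm across, 28 mm tall, loose. Origin: centre of its underside

How it is judged (in metres and radians):
On the way:
1. one of the models stands released and upright on the cork mat, its centre within 45 mm of the mat's centre (((horizontal distance between lighthouse and mat below 0.045 m and z of lighthouse in the frame of mat below 0.01 m and angle between lighthouse's own z axis and vertical below 0.1 rad and contact force between the fingers and lighthouse below 0.05 N) or (horizontal distance between watchtower and mat below 0.045 m and z of watchtower in the frame of mat below 0.01 m and angle between watchtower's own z axis and vertical below 0.1 rad and contact force between the fingers and watchtower below 0.05 N) or (horizontal distance between cottage and mat below 0.045 m and z of cottage in the frame of mat below 0.01 m and angle between cottage's own z axis and vertical below 0.1 rad and contact force between the fingers and cottage below 0.05 N))), for 0.2 s.
At the end, for the whole second after the job is handed in: Lighthouse on the round plinth, watchtower on the square, cottage on the oblong: each on the plinth top (within 4 mm), centred within 12 mm, upright within 0.1 rad, at rest; watchtower square with its plinth (any quarter turn), cottage lengthwise (either way), within 0.2 rad (horizontal distance between lighthouse and plinth_round below 0.012 m and z of lighthouse in the frame of plinth_round between 0.026 and 0.034 m and angle between each of lighthouse, watchtower, cottage's own z axis and vertical below 0.1 rad and linear speed of each of lighthouse, watchtower, cottage below 0.02 m/s and angular speed of each of lighthouse, watchtower, cottage below 0.2 rad/s and horizontal distance between watchtower and plinth_square below 0.012 m and z of watchtower in the frame of plinth_square between 0.02 and 0.028 m and (angle between the x axis of watchtower and the x axis of plinth_square, either way round below 0.2 rad or angle between the x axis of watchtower and the y axis of plinth_square, either way round below 0.2 rad) and horizontal distance between cottage and plinth_oblong below 0.012 m and z of cottage in the frame of plinth_oblong between 0.016 and 0.024 m and angle between the x axis of cottage and the x axis of plinth_oblong, either way round below 0.2 rad); the robot touches nothing.
It fails at once if the dropper bottle, paint jar or tin is pushed more than 15 mm or tipped ((distance of dropper from where it was at the start of the episode above 0.015 m or angle between dropper's own z axis and vertical above 0.5 rad) or (distance of jar from where it was at the start of the episode above 0.015 m or angle between jar's own z axis and vertical above 0.5 rad) or (distance of tin from where it was at the start of the episode above 0.015 m or angle between tin's own z axis and vertical above 0.5 rad)).
It fails at once if a model is tipped over (angle between any of lighthouse, watchtower, cottage's own z axis and vertical above 0.7 rad).
It fails at once if a model is dropped (falls free faster than 0.6 m/s, about 20 mm) ((linear speed of lighthouse above 0.6 m/s and contact force between the fingers and lighthouse below 0.05 N) or (linear speed of watchtower above 0.6 m/s and contact force between the fingers and watchtower below 0.05 N) or (linear speed of cottage above 0.6 m/s and contact force between the fingers and cottage below 0.05 N)).
It also fails if it takes over 122 s, if anything falls off the work surface, if the arm or the gripper's body presses on something with over 40 N, if the wrist force passes 120 N, or if a joint passes its speed limit or range.

## Working session

There is one attempt and no reset: what is moved stays moved. The work goes in short steps, Python scripts to look and compute and a tool call to move; the robot and the scene stay as the last step left them, time stands still between calls to the robot, and variables do not carry over. Pictures are saved under pics/ and viewed, at most 14 in all, crops included, and the job is handed in when it is done.

Besides the shell and the picture viewer there is one more tool, called after ">>>" as a command line: name --pt "numbers of a row" for each row, then --argument value for the rest. send_rows: Moves the arm, as the interface text tells. Its arguments: {"type":"object","properties":{"moves":{"type":"array","items":{"type":"array","items":{"type":"number"}}},"jaw":{"type":"number"},"squeeze":{"type":"number"}},"required":["moves"]}

```bash
mkdir -p pics; ls; python3 - <<'E'
from bench import monitor,get_image
import cv2,json
s=monitor.sense();print(s)
for n in("top","side"):
    d=get_image(n);cv2.imwrite(f"pics/{n}0.png",d["frame"][:,:,::-1]);print(n,{k:v for k,v in d.items() if k!="frame"})
E
```

```text
pics
{'time': 0.0, 'joints': array([-1.31880915e+00,  1.16496500e-01,  1.44229010e+00, -1.96733954e-05,
        1.58401673e+00, -3.77992601e-02]), 'dq': array([ 0.00287921,  0.00031919,  0.00034569, -0.00038587, -0.00172367,
        0.00058099]), 'joint_torque': array([-4.10025295e-04, -7.31988001e+01, -6.32490635e+01, -1.17658715e-04,
        6.36070632e-03,  4.80538847e-05]), 'ee_pos': array([ 192.82133312, -646.68460048,  249.53965779]), 'tool_rot': array([-3.10748395e+00, -4.53430529e-01,  2.33906882e-04]), 'ft_force': array([1.03131279, 0.79707665, 0.46431263]), 'moment': array([-0.08377952, -0.0839498 , -0.02659453]), 'grip_force': 0.0, 'width': 0.999872802036828}
top {'fovy': 52.98156727682439, 'cx': 321.5726256816311, 'cy': 196.21527739788885, 'T': array([[ 1.67614935e-02,  9.92789122e-01, -1.18696296e-01,
         5.15003643e+02],
       [-9.99447160e-01,  2.00451652e-02,  2.65247949e-02,
         6.12068829e+00],
       [ 2.87128147e-02,  1.18186081e-01,  9.92576256e-01,
         8.66163709e+02],
       [ 0.00000000e+00,  0.00000000e+00,  0.00000000e+00,
         1.00000000e+00]])}
side {'fovy': 53.83339729421306, 'cx': 319.718484873903, 'cy': 196.84383285660678, 'T': array([[ 9.93193688e-01,  7.83917975e-02, -8.61453630e-02,
         5.50870915e+02],
       [-1.16397098e-01,  6.41063336e-01, -7.58610252e-01,
        -6.53477817e+02],
       [-4.24418745e-03,  7.63473985e-01,  6.45824637e-01,
         6.13429692e+02],
       [ 0.00000000e+00,  0.00000000e+00,  0.00000000e+00,
         1.00000000e+00]])}
```

View pics/top0.png

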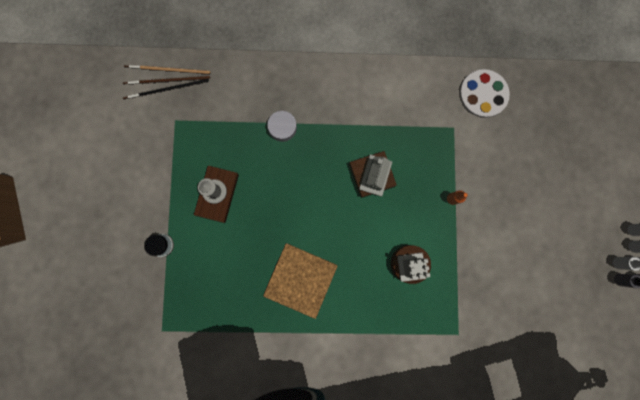

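View pics/side0.png

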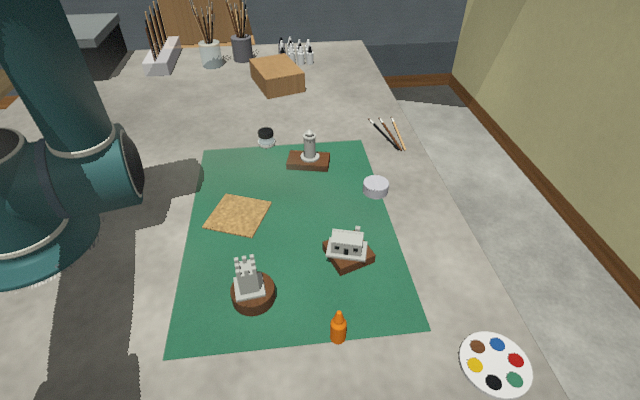

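The top view shows the mat at (300,281), the oblong plinth with lighthouse at (215,194), the square plinth with cottage at (372,174) and the round plinth with watchtower at (410,263). The jar is at (157,244), the tin at (282,125) and the dropper at (457,197). The side view agrees. Next I'll enlarge the crops.

```bash
python3 - <<'E'
import cv2,numpy as np
t=cv2.imread("pics/top0.png");s=cv2.imread("pics/side0.png")
def c(im,x,y,w=66,h=50):
    return cv2.resize(im[y-h//2:y+h//2,x-w//2:x+w//2],(264*3//2,200*3//2),interpolation=cv2.INTER_CUBIC)
A=np.vstack([np.hstack([c(t,215,194),c(t,372,174)]),np.hstack([c(t,410,264),c(s,350,245,80,60)])])
A=np.clip(A.astype(float)*1.5,0,255).astype(np.uint8)
cv2.imwrite("pics/c1.png",A);print(A.shape)
E
```

```text
(600, 792, 3)
```

View pics/c1.png

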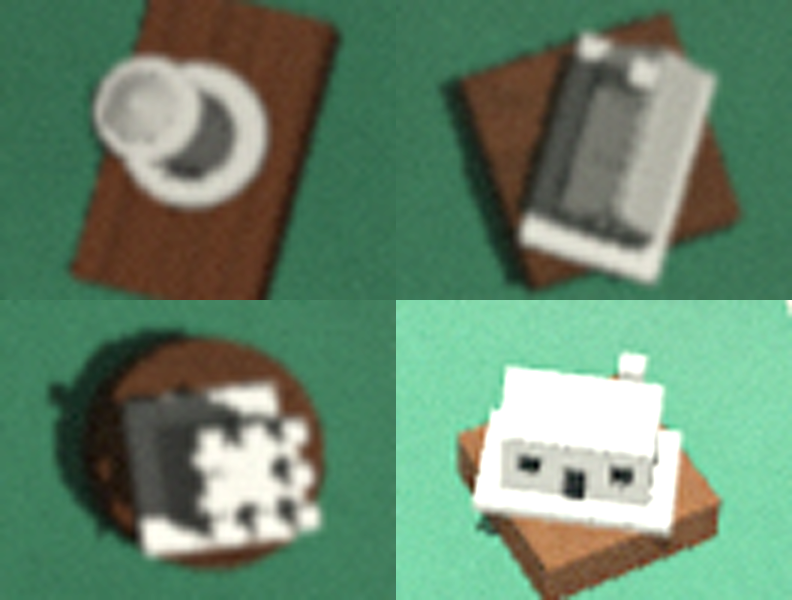

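```bash
cat > h.py <<'E'
import numpy as np,cv2
from bench import monitor,get_image
def ray(d,px):
    px=np.atleast_2d(px).astype(float);f=200/np.tan(np.radians(d["fovy"]/2))
    v=np.c_[(px[:,0]-d["cx"])/f,-(px[:,1]-d["cy"])/f,-np.ones(len(px))]
    return d["T"][:3,3],v@d["T"][:3,:3].T
def onz(d,px,z):
    o,v=ray(d,px);return o[:2]+v[:,:2]*((z-o[2])/v[:,2])[:,None]
def proj(d,P):
    P=np.atleast_2d(P).astype(float);f=200/np.tan(np.radians(d["fovy"]/2));c=(P-d["T"][:3,3])@d["T"][:3,:3]
    return np.c_[d["cx"]+f*c[:,0]/-c[:,2],d["cy"]-f*c[:,1]/-c[:,2]]
def rect(p):
    (c,s,a)=cv2.minAreaRect(p.astype(np.float32))
    if s[0]<s[1]: s=s[::-1];a+=90
    return np.round(c,1),np.round(s,1),round((a+90)%180-90,1)   # centre, sides, angle of long side from world x
def biggest(m,box):
    x0,x1,y0,y1=box;k=np.zeros_like(m);k[y0:y1,x0:x1]=m[y0:y1,x0:x1]
    cs,_=cv2.findContours(k,cv2.RETR_EXTERNAL,cv2.CHAIN_APPROX_NONE)
    return max(cs,key=cv2.contourArea)[:,0,:]
E
python3 - <<'E'
from h import *
d=get_image("top");im=d["frame"];h=cv2.cvtColor(im,cv2.COLOR_RGB2HSV).astype(int);H,S,V=[h[:,:,i] for i in range(3)]
green=((H>65)&(H<90)&(S>110)).astype(np.uint8)
# straightness of the cloth edges
cols=np.arange(180,455,25);print("topedge",[(c,int(np.argmax(green[100:,c])+100)) for c in cols]);print("botedge",[(c,int(np.nonzero(green[:345,c])[0].max())) for c in cols])
brown=(((H<18)|(H>172))&(S>90)&(V>25)).astype(np.uint8)
white=((S<60)).astype(np.uint8)
for n,b,z in(("oblong",(185,245,160,228),20),("square",(340,402,148,202),24),("round",(380,440,238,292),30),("mat",(258,345,238,325),6)):
    x0,x1,y0,y1=b
    c=biggest(((brown|white) if n!="mat" else ((H<25)&(S>60)).astype(np.uint8)),b)
    for thr in (0,):
        print(n,*rect(onz(d,c,z)))
    cb=biggest(brown,b);print("  brown only",*rect(onz(d,cb,z)),cv2.minEnclosingCircle(onz(d,cb,z).astype(np.float32)))
for n,b,z in(("jar",(138,180,228,262),45),("tin",(262,300,105,143),28)):
    m=((S<70)).astype(np.uint8) if n=="tin" else (V<45).astype(np.uint8)
    print(n,cv2.minEnclosingCircle(onz(d,biggest(m,b),z).astype(np.float32)))
c=biggest(((H<15)&(S>180)).astype(np.uint8),(440,475,185,210));print("dropper",rect(onz(d,c,30)))
def cr(x,y,o): return (np.array([x,y])+.5)/6-.5+o
# base corners read off the crop
C=np.array([cr(124,240,(339,149)),cr(262,283,(339,149)),cr(320,75,(339,149))]);W=onz(d,C,29);print("cottage",W.round(1).tolist(),(W[0]+W[2])/2,np.linalg.norm(W[0]-W[1]),np.linalg.norm(W[1]-W[2]),np.degrees(np.arctan2(*(W[2]-W[1])[::-1])))
C=np.array([cr(143,257,(377,239)),cr(123,95,(377,239)),cr(277,83,(377,239))]);W=onz(d,C,35);print("tower",(W[0]+W[2])/2,np.linalg.norm(W[0]-W[1]),np.linalg.norm(W[1]-W[2]),np.degrees(np.arctan2(*(W[2]-W[1])[::-1])),np.degrees(np.arctan2(*(W[1]-W[0])[::-1])))
print("light",onz(d,cr(193,135,(182,169)),25),onz(d,cr(147,107,(182,169)),66))
E
```

```text
topedge [(np.int64(180), 122), (np.int64(205), 122), (np.int64(230), 123), (np.int64(255), 124), (np.int64(280), 143), (np.int64(305), 125), (np.int64(330), 126), (np.int64(355), 127), (np.int64(380), 127), (np.int64(405), 128), (np.int64(430), 129)]
botedge [(np.int64(180), 330), (np.int64(205), 330), (np.int64(230), 330), (np.int64(255), 330), (np.int64(280), 331), (np.int64(305), 331), (np.int64(330), 331), (np.int64(355), 332), (np.int64(380), 332), (np.int64(405), 332), (np.int64(430), 333)]
oblong [618.5 211.6] [106.5  76.6] -13.0
  brown only [617.4 206.6] [106.6  66.2] -13.1 ((617.5364990234375, 207.6334228515625), 61.307350158691406)
square [ 663.4 -129.3] [92.8 90.6] 21.6
  brown only [674.9 -88.7] [66.1 31.8] -16.0 ((670.7902221679688, -102.98747253417969), 33.03630828857422)
round [ 477.6 -205.7] [75.3 73.6] -89.2
  brown only [ 498.5 -210.8] [75.9 31.4] 74.7 ((486.1686706542969, -207.478515625), 37.987789154052734)
mat [439.2  25.4] [120.1 119.5] 68.0
  brown only [439.2  25.7] [118.3 117. ] 68.0 ((439.6710205078125, 25.937400817871094), 80.68990325927734)
jar ((509.2054443359375, 315.9969482421875), 22.730335235595703)
tin ((781.1192016601562, 74.74987030029297), 50.06060028076172)
dropper (array([ 617.8, -313.2]), array([25.1, 11.1]), -49.4)
cottage [[633.0, -95.6], [618.7, -144.4], [693.7, -165.2]] [ 663.31078822 -130.38402593] 50.82977289705092 77.81297535407157 -15.519728209024262
tower [ 471.85631015 -203.84412499] 54.99673833798364 53.612585905054615 -84.7026544519779 6.844141331689914
light [[621.86836857 210.15560822]] [[625.7437922  215.86773656]]
```

```bash
cat >> h.py <<'E'
from scipy.spatial.transform import Rotation as Ro
def go(x,y,z,psi):
    s=monitor.sense();R=Ro.from_rotvec(s["tool_rot"]).as_matrix()
    t=R.T@(np.array([x,y,z])-s["ee_pos"]);p=np.degrees(np.arctan2(R[1,0],R[0,0]))
    print("t",round(s["time"],2),"at",s["ee_pos"].round(1),"psi",round(p,1),"shift cm",(t/10).round(2),"then twist",round((p-psi+180)%360-180,1),"q",s["joints"].round(2),"w",round(s["width"]*85.4,1),"F",s["ft_force"].round(1),"grip",s["grip_force"])
E
python3 - <<'E'
from h import *
d=get_image("top");e=get_image("side")
def cr(x,y,o): return (np.array([x,y])+.5)/6-.5+o
print("light top",onz(d,cr(147,107,(182,169)),87))
L=onz(d,np.array([cr(64,85,(339,149)),cr(276,15,(339,149)),cr(346,215,(339,149)),cr(139,290,(339,149))]),24)
print("square",L.mean(0),[ (round(np.linalg.norm(v),1),round(np.degrees(np.arctan2(v[1],v[0])),1)) for v in np.roll(L,-1,0)-L])
print("round",onz(d,cr(210,153,(377,239)),30))
# side-view check: predicted pixels
print(proj(e,[[621,210.5,25],[621,210.5,104],[663.3,-130.4,29],[472,-204,35],[439,25.4,6]]).round(0))
go(622,211,250,16.6)
E
```

```text
light top [[622.83745804 210.36300301]]
square [ 666.37822764 -125.43559193] [(np.float64(80.8), np.float64(-70.3)), (np.float64(76.2), np.float64(-160.9)), (np.float64(79.0), np.float64(111.0)), (np.float64(78.0), np.float64(20.4))]
round [[ 477.2352172  -205.04608223]]
[[309. 155.]
 [308. 129.]
 [346. 248.]
 [248. 286.]
 [237. 213.]]
t 0.25 at [ 192.9 -646.8  250. ] psi 16.6 shift cm [ 6.564e+01 -6.994e+01  3.000e-02] then twist 0.0 q [-1.32  0.12  1.44 -0.    1.58 -0.04] w 85.4 F [0.3 0.6 0.4] grip 0.0
```

```bash
python3 - <<'E'
import cv2
s=cv2.imread("pics/side0.png")
cv2.imwrite("pics/s1.png",cv2.resize(s[120:320,190:390],(600,600),interpolation=cv2.INTER_CUBIC))
E
```

```text
(no output)
```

View pics/s1.png

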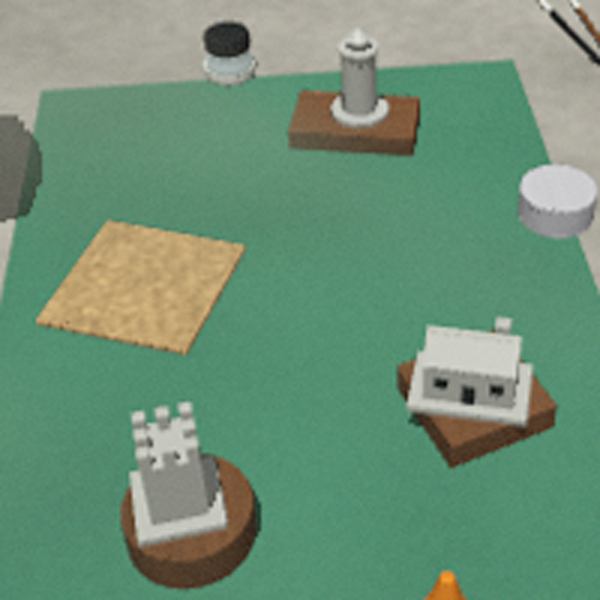

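The side view agrees with the projected positions to within about 2 px (tower base near crop (178,503), lighthouse base near (360,108)). Moving above the lighthouse.

>>> send_rows --pt "1.5 -1.6 0 0" --pt "3.2 -3.4 0 0" --pt "3.2 -3.4 0 0" --pt "3.2 -3.4 0 0" --pt "3.2 -3.4 0 0" --jaw 8.5 --squeeze 40

```text
time: 0.75
ee_pos: [286.9, -458.6, 250.2]
tool_rot: [-3.109, -0.453, -0.0]
ft_force: [1.7, 0.5, 1.0]
width: 0.996
grip_force: 0.0
```

>>> send_rows --pt "3.2 -3.4 0 0" --pt "3.2 -3.4 0 0" --pt "3.2 -3.4 0 0" --pt "3.2 -3.4 0 0" --pt "3.2 -3.4 0 0"

```text
time: 1.25
ee_pos: [391.6, -249.9, 250.5]
tool_rot: [3.108, 0.453, 0.001]
ft_force: [0.6, -1.6, 0.5]
width: 0.994
grip_force: 0.0
```

>>> send_rows --pt "3.2 -3.4 0 0" --pt "3.2 -3.4 0 0" --pt "3.2 -3.4 0 0" --pt "3.2 -3.4 0 0" --pt "3.2 -3.4 0 0"

```text
time: 1.75
ee_pos: [496.4, -41.1, 250.5]
tool_rot: [3.108, 0.454, 0.001]
ft_force: [0.6, -1.1, 0.5]
width: 0.997
grip_force: 0.0
```

>>> send_rows --pt "3.2 -3.4 0 0" --pt "3.2 -3.4 0 0" --pt "3.2 -3.4 0 0" --pt "1.5 -1.6 0 0" --pt "0 0 0 0"

```text
time: 2.25
ee_pos: [569.2, 104.2, 249.6]
tool_rot: [-3.108, -0.458, 0.002]
ft_force: [0.6, 0.6, -0.7]
width: 1.0
grip_force: 0.0
```

```bash
python3 -c "
from h import *
go(622,210.5,100,16.6)"
```

```text
t 2.25 at [569.2 104.2 249.6] psi 16.8 shift cm [ 8.13 -8.65 14.96] then twist 0.2 q [ 0.14 -0.09  1.65  0.    1.58  1.41] w 85.4 F [ 0.6  0.6 -0.7] grip 0.0
```

>>> send_rows --pt "2.7 -2.9 0 0" --pt "2.7 -2.9 0 0" --pt "2.7 -2.85 0 0" --pt "0 0 4 0" --pt "0 0 3 0"

```text
time: 2.75
ee_pos: [621.5, 207.9, 178.7]
tool_rot: [3.108, 0.455, -0.0]
ft_force: [-0.2, -0.3, -1.8]
width: 0.998
grip_force: 0.0
```

```bash
python3 -c "
from h import *
go(622,210.5,60,16.6)
d=get_image('top');cv2.imwrite('pics/t2.png',cv2.resize(d['frame'][130:270,130:300,::-1],(680,560)))"
```

```text
t 2.75 at [621.5 207.9 178.7] psi 16.7 shift cm [ 0.13 -0.24 11.87] then twist 0.1 q [ 0.28  0.1   1.57 -0.    1.47  1.56] w 85.2 F [-0.2 -0.3 -1.8] grip 0.0
```

View pics/t2.png

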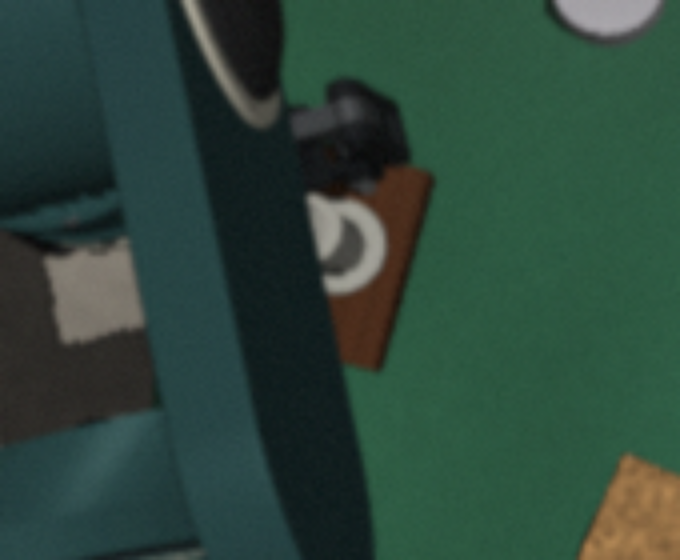

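>>> send_rows --pt "0.1 -0.2 3 0" --pt "0 0 3 0" --pt "0 0 3 0" --pt "0 0 2 0" --pt "0 0 1 0"

```text
time: 3.3
ee_pos: [621.4, 209.0, 59.2]
tool_rot: [3.108, 0.453, -0.003]
ft_force: [-0.1, -0.2, -0.4]
width: 0.993
grip_force: 0.0
```

>>> send_rows --pt "0 0 0 0" --pt "0 0 0 0" --pt "0 0 0 0" --pt "0 0 0 0" --pt "0 0 0 0" --jaw 1.5

```text
time: 3.8
ee_pos: [622.4, 210.1, 61.6]
tool_rot: [-3.108, -0.454, -0.003]
ft_force: [-0.6, 0.1, 6.7]
width: 0.342
grip_force: 39.0
```

>>> send_rows --pt "0 0 0 0" --pt "0 0 0 0" --pt "0 0 0 0" --pt "0 0 0 0" --pt "0 0 0 0"

```text
time: 4.3
ee_pos: [622.4, 210.1, 61.6]
tool_rot: [-3.109, -0.454, -0.003]
ft_force: [-1.0, -0.2, 6.7]
width: 0.344
grip_force: 39.0
```

>>> send_rows --pt "0 0 -1 0" --pt "0 0 -2 0" --pt "0 0 -3 0" --pt "0 0 -3 0" --pt "0 0 0 0"

```text
time: 4.8
ee_pos: [623.4, 210.4, 155.9]
tool_rot: [-3.108, -0.454, -0.01]
ft_force: [-0.3, -0.6, -0.0]
width: 0.347
grip_force: 39.6
```

```bash
python3 -c "
from h import *
go(439.2,25.4,150,16.6)"
```

```text
t 4.8 at [623.4 210.4 155.9] psi 16.6 shift cm [-22.94  12.47   0.44] then twist 0.0 q [ 0.29  0.12  1.6  -0.    1.42  1.57] w 29.6 F [-0.3 -0.6 -0. ] grip 39.62233453989029
```

>>> send_rows --pt "-1.5 0.8 0 0" --pt "-3 1.6 0 0" --pt "-4 2.2 0 0" --pt "-4 2.2 0 0" --pt "-4 2.2 0 0"

```text
time: 5.3
ee_pos: [488.0, 75.6, 149.9]
tool_rot: [3.108, 0.454, -0.001]
ft_force: [0.2, -0.9, 0.1]
width: 0.345
grip_force: 39.6
```

>>> send_rows --pt "-3 1.6 0 0" --pt "-2.4 1.3 0 0" --pt "-1 0.6 0 0" --pt "0 0 0 0" --pt "0 0 0 0"

```text
time: 5.8
ee_pos: [438.7, 25.1, 150.5]
tool_rot: [-3.109, -0.453, -0.001]
ft_force: [0.1, -0.3, -0.9]
width: 0.346
grip_force: 39.6
```

```bash
python3 -c "
from h import *
go(439.2,25.4,48,16.6)
d=get_image('top');e=get_image('side');cv2.imwrite('pics/m1.png',cv2.resize(e['frame'][140:290,150:350,::-1],(800,600)))"
```

```text
t 5.8 at [438.7  25.1 150.5] psi 16.6 shift cm [ 0.05 -0.02 10.25] then twist -0.0 q [-0.   -0.38  2.05  0.    1.47  1.28] w 29.5 F [ 0.1 -0.3 -0.9] grip 39.609651267528534
```

View pics/m1.png

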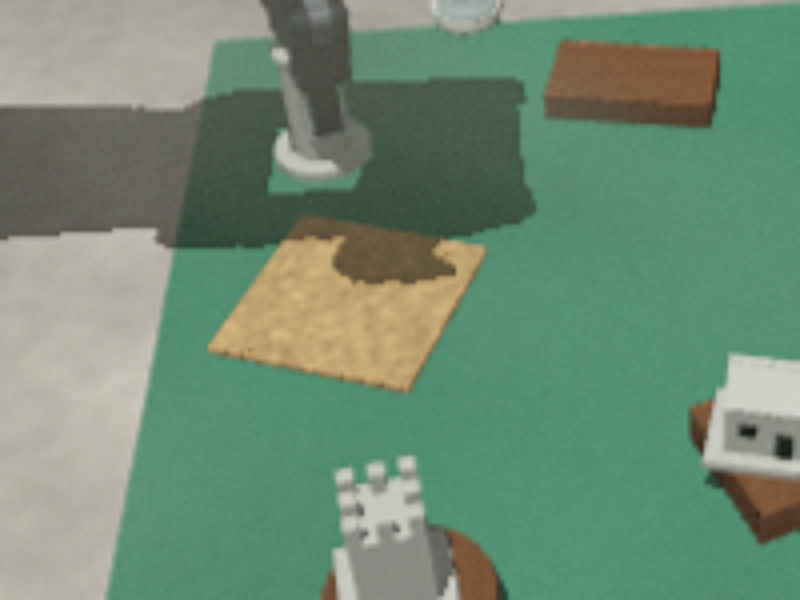

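The lighthouse hangs upright at crop (320,160), still above the mat; the oblong plinth is bare. Lowering now.

>>> send_rows --pt "0 0 2 0" --pt "0 0 3 0" --pt "0 0 3 0" --pt "0 0 1.2 0" --pt "0 0 0.4 0"

```text
time: 6.4
ee_pos: [437.9, 25.1, 53.2]
tool_rot: [-3.108, -0.455, 0.004]
ft_force: [0.3, -0.2, -1.1]
width: 0.346
grip_force: 39.6
```

>>> send_rows --pt "0 0 0.2 0" --pt "0 0 0.2 0" --pt "0 0 0.2 0" --pt "0 0 0 0" --pt "0 0 0 0"

```text
time: 6.9
ee_pos: [438.4, 24.7, 48.7]
tool_rot: [3.109, 0.453, 0.001]
ft_force: [-0.1, 0.6, -1.5]
width: 0.343
grip_force: 39.6
```

>>> send_rows --pt "0 0 0.1 0" --pt "0 0 0.1 0" --pt "0 0 0 0" --pt "0 0 0 0"

```text
time: 7.3
ee_pos: [438.5, 24.8, 47.6]
tool_rot: [3.109, 0.454, 0.001]
ft_force: [-7.2, 1.0, 15.2]
width: 0.345
grip_force: 41.0
```

>>> send_rows --pt "0 0 -0.05 0" --pt "0 0 0 0" --pt "0 0 0 0" --pt "0 0 0 0" --pt "0 0 0 0" --jaw 8.5

```text
time: 7.8
ee_pos: [438.1, 24.7, 46.7]
tool_rot: [-3.109, -0.454, 0.0]
ft_force: [-0.3, -0.7, 0.2]
width: 0.995
grip_force: 0.0
```

>>> send_rows --pt "0 0 -1 0" --pt "0 0 -3 0" --pt "0 0 -4 0" --pt "0 0 -3 0" --pt "0 0 0 0"

```text
time: 8.3
ee_pos: [439.7, 24.8, 161.9]
tool_rot: [3.108, 0.454, 0.01]
ft_force: [-0.3, -0.4, -1.3]
width: 0.997
grip_force: 0.0
```

```bash
python3 -c "
from h import *
go(663.3,-130.4,155,-15.5)"
```

```text
t 8.3 at [439.7  24.8 161.9] psi 16.6 shift cm [16.99 21.26  0.84] then twist 32.1 q [-0.   -0.39  2.04  0.    1.48  1.28] w 85.2 F [-0.3 -0.4 -1.3] grip 0.0
```

>>> send_rows --pt "1.5 1.9 0 0" --pt "3 3.8 0 0" --pt "3 3.8 0 0" --pt "3 3.8 0 0" --pt "3 3.8 0 0"

```text
time: 8.8
ee_pos: [617.8, -101.9, 156.4]
tool_rot: [-3.109, -0.453, 0.001]
ft_force: [0.7, 0.4, 0.6]
width: 0.997
grip_force: 0.0
```

>>> send_rows --pt "2.5 3 0 0" --pt "1 1.1 0 8" --pt "0 0 0 8" --pt "0 0 0 8" --pt "0 0 0 8"

```text
time: 9.3
ee_pos: [661.6, -129.9, 156.3]
tool_rot: [-3.112, 0.43, 0.002]
ft_force: [0.0, -0.9, -0.4]
width: 0.996
grip_force: 0.0
```

>>> send_rows --pt "0 0 0 0" --pt "0 0 0 0"

```text
time: 9.5
ee_pos: [661.6, -129.8, 156.7]
tool_rot: [-3.114, 0.414, 0.001]
ft_force: [0.1, -1.3, 0.7]
width: 0.994
grip_force: 0.0
```

```bash
python3 -c "
from h import *
go(663.3,-130.4,53,-15.5)
d=get_image('top');e=get_image('side');cv2.imwrite('pics/m2.png',cv2.resize(e['frame'][140:290,200:400,::-1],(800,600)))"
```

```text
t 9.5 at [ 661.6 -129.8  156.7] psi -15.1 shift cm [1.900e-01 1.000e-02 1.037e+01] then twist 0.4 q [-0.23  0.15  1.55 -0.    1.44  1.6 ] w 84.9 F [ 0.1 -1.3  0.7] grip 0.0
```

View pics/m2.png

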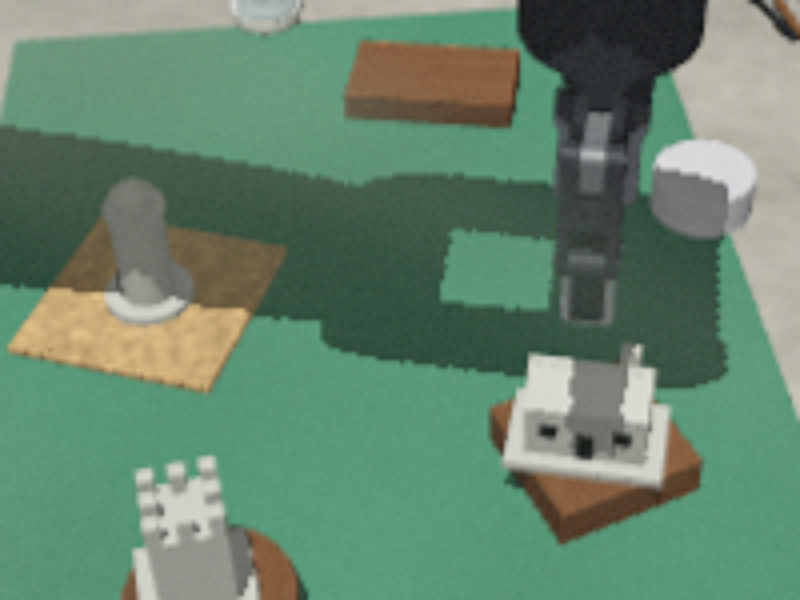

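Lighthouse stands upright on the mat (crop (148,290)); gripper is lined up above the cottage. Descending to grip.

>>> send_rows --pt "0.15 0 2 0.4" --pt "0 0 3 0" --pt "0 0 3 0" --pt "0 0 1.6 0" --pt "0 0 0.7 0"

```text
time: 10.1
ee_pos: [662.6, -130.1, 52.2]
tool_rot: [-3.112, 0.43, 0.003]
ft_force: [0.2, -0.5, 0.6]
width: 0.995
grip_force: 0.0
```

>>> send_rows --pt "0 0 0 0" --pt "0 0 0 0" --pt "0 0 0 0" --pt "0 0 0 0" --pt "0 0 0 0" --jaw 2

```text
time: 10.6
ee_pos: [663.7, -130.4, 55.3]
tool_rot: [3.112, -0.432, 0.003]
ft_force: [0.0, 0.4, 5.2]
width: 0.388
grip_force: 41.3
```

>>> send_rows --pt "0 0 0 0" --pt "0 0 0 0" --pt "0 0 0 0"

```text
time: 10.9
ee_pos: [663.8, -130.4, 55.3]
tool_rot: [3.112, -0.431, 0.003]
ft_force: [-0.7, -0.3, 5.9]
width: 0.39
grip_force: 41.3
```

>>> send_rows --pt "0 0 -1 0" --pt "0 0 -2 0" --pt "0 0 -3 0" --pt "0 0 -3 0" --pt "0 0 0 0"

```text
time: 11.4
ee_pos: [664.6, -130.6, 149.6]
tool_rot: [3.111, -0.431, 0.011]
ft_force: [1.0, 0.6, -1.1]
width: 0.385
grip_force: 40.4
```

```bash
python3 - <<'E'
from h import *
d=get_image("top");im=d["frame"];h=cv2.cvtColor(im,cv2.COLOR_RGB2HSV).astype(int);H,S,V=[h[:,:,i] for i in range(3)]
br=(((H<18)|(H>172))&(S>90)&(V>25))
for v in(25,50,60,70):
    c=biggest((br&(V>v)).astype(np.uint8),(180,250,155,232));print(v,rect(onz(d,c,20)))
go(618,209,150,-13.5)
cv2.imwrite('pics/m3.png',np.hstack([cv2.resize(d['frame'][120:300,140:320,::-1],(400,400)),cv2.resize(get_image('side')['frame'][130:290,240:400,::-1],(400,400))]))
E
```

```text
25 (array([617.4, 206.7]), array([106.5,  66.3]), -13.0)
50 (array([617.4, 206.8]), array([106.5,  66.1]), -13.0)
60 (array([617.6, 207.5]), array([106.6,  64.5]), -12.8)
70 (array([617.7, 208. ]), array([106.5,  63.6]), -13.0)
t 11.45 at [ 663.9 -130.4  146.9] psi -15.8 shift cm [-13.66 -31.41  -0.36] then twist -2.3 q [-0.23  0.16  1.56 -0.    1.42  1.61] w 33.3 F [ 0.1 -0.1 -1.8] grip 40.36678969860077
```

View pics/m3.png

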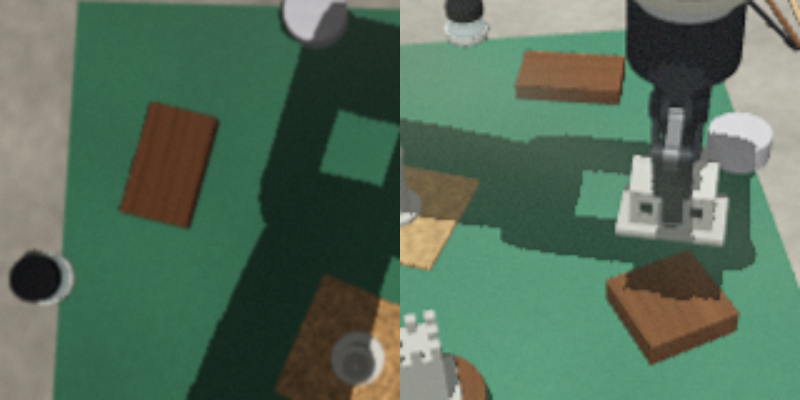

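The oblong plinth is clear at (617.7, 208), the cottage is centred and level in the fingers, and the lighthouse is on the mat. Carrying the cottage across.

>>> send_rows --pt "-0.7 -1.5 0 0" --pt "-1.2 -2.8 0 0" --pt "-1.7 -4 0 0" --pt "-1.8 -4 0 0" --pt "-1.8 -4 0 0"

```text
time: 12.0
ee_pos: [636.9, 48.4, 142.4]
tool_rot: [3.112, -0.432, -0.003]
ft_force: [0.2, -0.6, -1.9]
width: 0.387
grip_force: 40.3
```

>>> send_rows --pt "-1.8 -4 0 0" --pt "-1.8 -4 0 0" --pt "-1.5 -3.5 0 0" --pt "-1 -2.5 0 0" --pt "-0.4 -1 0 -2.4"

```text
time: 12.5
ee_pos: [615.1, 211.0, 142.5]
tool_rot: [3.12, -0.361, -0.003]
ft_force: [0.5, 0.1, -1.4]
width: 0.39
grip_force: 40.3
```

>>> send_rows --pt "0 0 1 0" --pt "0 0 1 0" --pt "0 0 0 0" --pt "0 0 0 0"

```text
time: 12.9
ee_pos: [616.5, 207.2, 123.1]
tool_rot: [3.119, -0.369, -0.002]
ft_force: [0.5, -0.1, -1.0]
width: 0.387
grip_force: 40.3
```

```bash
python3 -c "
from h import *
go(617.7,208,51.5,-13.2)"
```

```text
t 12.9 at [616.5 207.2 123.1] psi -13.5 shift cm [ 0.11 -0.12  7.16] then twist -0.3 q [ 0.29  0.13  1.64 -0.    1.38  2.09] w 33.1 F [ 0.5 -0.1 -1. ] grip 40.27701795101166
```

>>> send_rows --pt "0.1 -0.1 2 0" --pt "0 0 2.5 0" --pt "0 0 1.5 0" --pt "0 0 0.5 0" --pt "0 0 0.2 0"

```text
time: 13.4
ee_pos: [617.8, 208.7, 56.8]
tool_rot: [3.12, -0.367, -0.0]
ft_force: [0.7, 0.4, -1.4]
width: 0.386
grip_force: 40.3
```

>>> send_rows --pt "0 0 0.1 0" --pt "0 0 0.1 0" --pt "0 0 0 0" --pt "0 0 0 0"

```text
time: 13.8
ee_pos: [617.9, 209.1, 55.3]
tool_rot: [-3.12, 0.366, -0.001]
ft_force: [-0.4, -0.7, -2.2]
width: 0.39
grip_force: 40.3
```

>>> send_rows --pt "0 0 0.15 0" --pt "0 0 0.1 0" --pt "0 0 0 0" --pt "0 0 0 0"

```text
time: 14.2
ee_pos: [617.7, 209.0, 52.3]
tool_rot: [3.12, -0.366, -0.0]
ft_force: [-0.6, -0.4, -1.1]
width: 0.386
grip_force: 40.3
```

>>> send_rows --pt "0 0 0.1 0" --pt "0 0 0 0" --pt "0 0 0 0"

```text
time: 14.5
ee_pos: [617.8, 209.0, 51.4]
tool_rot: [-3.12, 0.366, -0.0]
ft_force: [0.1, -0.3, -0.2]
width: 0.391
grip_force: 40.4
```

>>> send_rows --pt "0 0 0.1 0" --pt "0 0 0 0" --pt "0 0 0 0"

```text
time: 14.8
ee_pos: [617.8, 209.0, 51.3]
tool_rot: [-3.12, 0.366, -0.0]
ft_force: [-5.5, -0.9, 8.7]
width: 0.388
grip_force: 41.5
```

Contact made. Releasing, then on towards the tower.

>>> send_rows --pt "0 0 0 0" --pt "0 0 0 0" --pt "0 0 0 0" --pt "0 0 0 0" --pt "0 0 0 0" --jaw 8.5

```text
time: 15.3
ee_pos: [617.7, 209.0, 50.2]
tool_rot: [3.12, -0.366, -0.0]
ft_force: [-0.9, -0.0, 0.1]
width: 0.992
grip_force: 0.0
```

>>> send_rows --pt "0 0 -1 0" --pt "0 0 -3 0" --pt "0 0 -4 0" --pt "0 0 -2.5 0" --pt "0 0 0 0"

```text
time: 15.8
ee_pos: [619.1, 209.4, 160.8]
tool_rot: [-3.118, 0.366, -0.01]
ft_force: [0.6, -0.3, 0.5]
width: 0.996
grip_force: 0.0
```

```bash
python3 - <<'E'
from h import *
d=get_image("top");im=d["frame"];h=cv2.cvtColor(im,cv2.COLOR_RGB2HSV).astype(int);H,S,V=[h[:,:,i] for i in range(3)]
br=(((H<18)|(H>172))&(S>90)&(V>25))
for v in(25,50,60,70):
    c=biggest((br&(V>v)).astype(np.uint8),(340,402,146,204));print(v,rect(onz(d,c,24)))
go(472,-204,160,6)
cv2.imwrite('pics/m4.png',np.hstack([cv2.resize(d['frame'][140:300,280:440,::-1],(400,400)),cv2.resize(get_image('side')['frame'][130:290,240:400,::-1],(400,400))]))
E
```

```text
25 (array([ 666.7, -124.2]), array([79.8, 78. ]), -71.0)
50 (array([ 666.8, -124.9]), array([78.3, 78.1]), 19.8)
60 (array([ 667.2, -125.1]), array([77.7, 77.1]), -71.0)
70 (array([ 668. , -125.5]), array([76.7, 74.9]), -71.7)
t 15.85 at [618.4 209.2 158.1] psi -13.4 shift cm [-4.67 43.59 -0.29] then twist -19.4 q [0.29 0.1  1.6  0.   1.43 2.09] w 84.9 F [-0.2  0.1 -0.8] grip 0.0
```

View pics/m4.png

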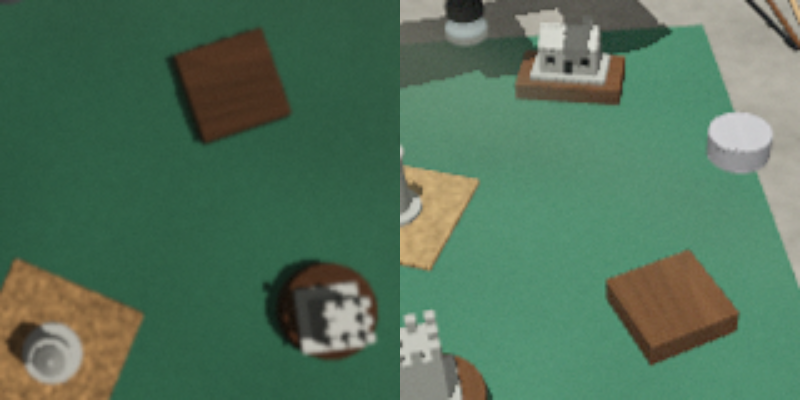

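The cottage sits centred on the oblong plinth; the square plinth is clear at (667,-125), about 19° round.

>>> send_rows --pt "-0.2 2 0 0" --pt "-0.5 4.5 0 0" --pt "-0.5 4.8 0 0" --pt "-0.5 4.8 0 0" --pt "-0.5 4.8 0 0"

```text
time: 16.4
ee_pos: [546.1, 8.7, 154.0]
tool_rot: [3.12, -0.366, -0.003]
ft_force: [0.6, -0.5, 0.8]
width: 0.994
grip_force: 0.0
```

>>> send_rows --pt "-0.5 4.8 0 0" --pt "-0.5 4.8 0 0" --pt "-0.5 4.8 0 0" --pt "-0.5 4.5 0 0" --pt "-0.5 3 0 0"

```text
time: 16.9
ee_pos: [470.6, -199.0, 154.2]
tool_rot: [-3.12, 0.369, 0.003]
ft_force: [-0.1, 0.5, -0.1]
width: 0.996
grip_force: 0.0
```

>>> send_rows --pt "0 0.8 0 -6.4" --pt "0 0 0 -6.5" --pt "0 0 0 -6.5" --pt "0 0 0 0" --pt "0 0 0 0"

```text
time: 17.4
ee_pos: [470.4, -204.3, 154.5]
tool_rot: [-3.137, -0.159, 0.002]
ft_force: [-0.6, -0.1, -1.0]
width: 0.997
grip_force: 0.0
```

```bash
python3 -c "
from h import *
go(472,-204,62,6)
d=get_image('side');cv2.imwrite('pics/m5.png',cv2.resize(d['frame'][180:330,180:330,::-1],(600,600)))"
```

```text
t 17.4 at [ 470.4 -204.3  154.5] psi 5.8 shift cm [ 0.18 -0.01  9.25] then twist -0.2 q [-0.46 -0.2   1.9  -0.    1.44  1.01] w 85.2 F [-0.6 -0.1 -1. ] grip 0.0
```

View pics/m5.png

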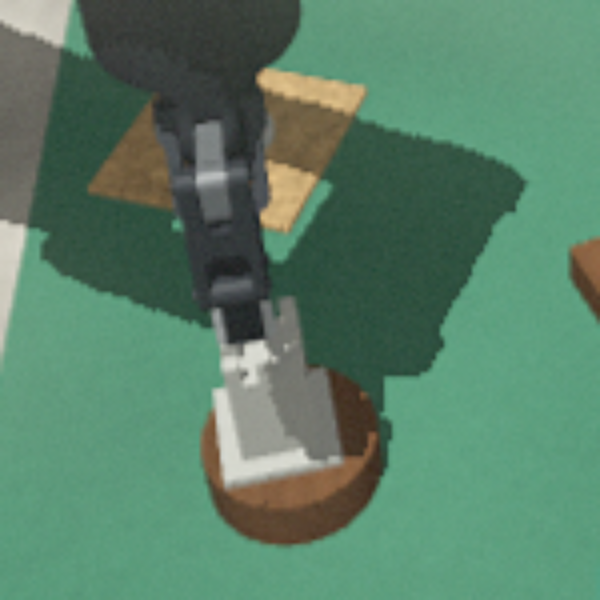

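```bash
python3 -c "
from h import *
d=get_image('side')
k=lambda x,y:((x+.5)/4-.5+180,(y+.5)/4-.5+180)
W=onz(d,np.array([k(227,487),k(343,462),k(213,390)]),35);print(W, np.linalg.norm(W[0]-W[1]),np.linalg.norm(W[0]-W[2]));v=W[1]-W[0];print(np.degrees(np.arctan2(v[1],v[0])),(W[1]+W[2])/2)
n=np.array([-v[1],v[0]])/np.linalg.norm(v);print((W[0]+W[1])/2+26*n)
print(proj(d,[[470.4,-204.3-48,138],[470.4,-204.3-35,138]]))
R=onz(d,np.array([k(202,440),k(383,437)]),30);print('round L/R',R)
"
```

```text
[[ 452.05738833 -235.01604875]
 [ 502.1284947  -227.99840664]
 [ 443.36178859 -181.16430855]] 50.560488458886354 54.5492747632871
7.978237508823971 [ 472.74514164 -204.58135759]
[ 473.48422055 -205.75888536]
[[238.51227092 269.90653598]
 [238.84558672 263.38941875]]
round L/R [[ 438.94921677 -204.87527093]
 [ 519.72910273 -212.95466005]]
```

The side view puts the tower at (472.7,-205), about 7° round, which agrees with the top view. Descending.

>>> send_rows --pt "0.2 0 2 -1.2" --pt "0 0 3 0" --pt "0 0 2.5 0" --pt "0 0 1.2 0" --pt "0 0 0.5 0"

```text
time: 18.0
ee_pos: [472.6, -203.8, 62.3]
tool_rot: [-3.135, -0.196, 0.002]
ft_force: [-0.4, -0.6, 0.5]
width: 0.994
grip_force: 0.0
```

>>> send_rows --pt "0 0 0 0" --pt "0 0 0 0" --pt "0 0 0 0" --pt "0 0 0 0" --pt "0 0 0 0" --jaw 2

```text
time: 18.5
ee_pos: [473.5, -204.3, 64.4]
tool_rot: [3.135, 0.197, 0.002]
ft_force: [-0.3, 1.0, 6.7]
width: 0.391
grip_force: 40.8
```

>>> send_rows --pt "0 0 0 0" --pt "0 0 0 0" --pt "0 0 0 0"

```text
time: 18.8
ee_pos: [473.4, -204.3, 64.3]
tool_rot: [3.135, 0.197, 0.002]
ft_force: [-0.7, 0.3, 6.4]
width: 0.391
grip_force: 40.8
```

>>> send_rows --pt "0 0 -1 0" --pt "0 0 -2 0" --pt "0 0 -3 0" --pt "0 0 -3 0" --pt "0 0 0 0"

```text
time: 19.3
ee_pos: [474.3, -204.7, 158.3]
tool_rot: [3.132, 0.197, 0.008]
ft_force: [-0.2, -0.2, -1.1]
width: 0.391
grip_force: 40.1
```

```bash
python3 - <<'E'
from h import *
go(667,-125,140,19.3)
E
```

```text
t 19.3 at [ 474.3 -204.7  158.3] psi 7.2 shift cm [20.11 -5.5   1.92] then twist -12.1 q [-0.46 -0.2   1.9   0.    1.44  0.99] w 33.4 F [-0.2 -0.2 -1.1] grip 40.05579650402069
```

>>> send_rows --pt "1.5 -0.4 0 0" --pt "3.2 -0.9 0 0" --pt "4 -1.1 0 0" --pt "4 -1.1 0 0" --pt "3.5 -1 0 0"

```text
time: 19.8
ee_pos: [629.9, -137.4, 151.6]
tool_rot: [-3.135, -0.198, 0.003]
ft_force: [-0.3, -0.4, -1.1]
width: 0.395
grip_force: 40.0
```

>>> send_rows --pt "2.5 -0.7 0 0" --pt "1.4 -0.3 0 0" --pt "0 0 1 -6" --pt "0 0 1 -6.1" --pt "0 0 0 0"

```text
time: 20.3
ee_pos: [664.7, -124.0, 130.9]
tool_rot: [-3.095, -0.529, 0.005]
ft_force: [-1.0, 0.3, -0.4]
width: 0.393
grip_force: 40.0
```

>>> send_rows --pt "0 0 0 0" --pt "0 0 0 0"

```text
time: 20.5
ee_pos: [665.6, -124.4, 133.8]
tool_rot: [3.098, 0.522, 0.001]
ft_force: [-0.3, 0.0, -1.0]
width: 0.397
grip_force: 40.0
```

```bash
python3 - <<'E'
from h import *
go(667,-125,58.3,19.3)
E
```

```text
t 20.5 at [ 665.6 -124.4  133.8] psi 19.1 shift cm [0.11 0.1  7.55] then twist -0.2 q [-0.22  0.17  1.57  0.    1.4   1.01] w 33.9 F [-0.3  0.  -1. ] grip 39.964948296546936
```

>>> send_rows --pt "0.1 0.1 2 0" --pt "0 0 2.5 0" --pt "0 0 1.8 0" --pt "0 0 0.6 0" --pt "0 0 0.2 0"

```text
time: 21.0
ee_pos: [666.7, -124.9, 62.0]
tool_rot: [-3.097, -0.526, 0.001]
ft_force: [0.7, 0.4, -0.2]
width: 0.391
grip_force: 40.0
```

>>> send_rows --pt "0 0 0.1 0" --pt "0 0 0.1 0" --pt "0 0 0 0" --pt "0 0 0 0"

```text
time: 21.4
ee_pos: [666.9, -125.0, 60.9]
tool_rot: [3.097, 0.527, 0.001]
ft_force: [-0.1, 0.2, -1.5]
width: 0.394
grip_force: 40.0
```

>>> send_rows --pt "0 0 0.1 0" --pt "0 0 0.1 0" --pt "0 0 0 0" --pt "0 0 0 0"

```text
time: 21.8
ee_pos: [666.8, -124.9, 58.4]
tool_rot: [3.097, 0.527, 0.0]
ft_force: [-0.1, 0.7, -0.6]
width: 0.393
grip_force: 40.1
```

>>> send_rows --pt "0 0 0.1 0" --pt "0 0 0 0" --pt "0 0 0 0"

```text
time: 22.1
ee_pos: [666.8, -124.9, 58.4]
tool_rot: [3.097, 0.527, 0.001]
ft_force: [-5.8, 1.8, 10.8]
width: 0.396
grip_force: 41.2
```

Contact. Releasing, rising, then back to the lighthouse.

>>> send_rows --pt "0 0 0 0" --pt "0 0 0 0" --pt "0 0 0 0" --pt "0 0 0 0" --pt "0 0 0 0" --jaw 8.5

```text
time: 22.6
ee_pos: [666.7, -124.9, 57.2]
tool_rot: [-3.097, -0.527, 0.0]
ft_force: [0.1, -0.0, 0.8]
width: 0.995
grip_force: 0.0
```

>>> send_rows --pt "0 0 -1 0" --pt "0 0 -3 0" --pt "0 0 -4 0" --pt "0 0 -3 0" --pt "0 0 0 0"

```text
time: 23.1
ee_pos: [668.3, -125.3, 173.6]
tool_rot: [3.094, 0.526, 0.011]
ft_force: [0.4, -0.7, 0.8]
width: 1.0
grip_force: 0.0
```

```bash
python3 - <<'E'
from h import *
go(438.3,24.8,165,16.6)
d=get_image("top");im=d["frame"];h=cv2.cvtColor(im,cv2.COLOR_RGB2HSV).astype(int);H,S,V=[h[:,:,i] for i in range(3)]
br=(((H<18)|(H>172))&(S>90)&(V>25))
for v in(25,50,60):
    c=biggest((br&(V>v)).astype(np.uint8),(378,440,236,294));p=onz(d,c,30);print(v,rect(p),cv2.minEnclosingCircle(p.astype(np.float32)))
cv2.imwrite('pics/m6.png',np.hstack([cv2.resize(d['frame'][140:300,280:440,::-1],(400,400)),cv2.resize(get_image('side')['frame'][150:310,220:380,::-1],(400,400))]))
E
```

```text
t 23.1 at [ 668.3 -125.3  173.6] psi 19.3 shift cm [-16.75 -21.77   0.67] then twist 2.7 q [-0.22  0.15  1.53  0.    1.46  1.01] w 85.4 F [ 0.4 -0.7  0.8] grip 0.0Traceback (most recent call last):
  File "<stdin>", line 6, in <module>
  File "h.py", line 19, in biggest
    return max(cs,key=cv2.contourArea)[:,0,:]
           ~~~^^^^^^^^^^^^^^^^^^^^^^^^
ValueError: max() iterable argument is empty
```

>>> send_rows --pt "-1.3 -1.6 0 0" --pt "-2.6 -3.4 0 0" --pt "-2.9 -3.8 0 0" --pt "-2.9 -3.8 0 0" --pt "-2.9 -3.8 0 0"

```text
time: 23.65
ee_pos: [491.6, -11.0, 166.1]
tool_rot: [-3.097, -0.526, 0.002]
ft_force: [0.1, 0.4, 0.3]
width: 0.996
grip_force: 0.0
```

>>> send_rows --pt "-2.4 -3.2 0 0" --pt "-1.6 -2.1 0 0" --pt "0 0 0 0" --pt "0 0 0 0" --pt "0 0 0 0"

```text
time: 24.15
ee_pos: [438.7, 24.7, 167.0]
tool_rot: [-3.097, -0.526, 0.001]
ft_force: [-1.4, -0.1, -0.3]
width: 0.991
grip_force: 0.0
```

```bash
python3 - <<'E'
from h import *
go(438.3,24.8,47,16.6)
d=get_image("top");im=d["frame"];h=cv2.cvtColor(im,cv2.COLOR_RGB2HSV).astype(int);H,S,V=[h[:,:,i] for i in range(3)]
br=(((H<18)|(H>172))&(S>90)&(V>25))
for v in(25,50,60):
    try:
        c=biggest((br&(V>v)).astype(np.uint8),(378,440,236,294));p=onz(d,c,30);print(v,rect(p),cv2.minEnclosingCircle(p.astype(np.float32)))
    except ValueError: print("none")
cv2.imwrite('pics/m6.png',np.hstack([cv2.resize(d['frame'][140:300,280:440,::-1],(400,400)),cv2.resize(get_image('side')['frame'][150:310,220:380,::-1],(400,400))]))
E
```

```text
t 24.15 at [438.7  24.7 167. ] psi 19.3 shift cm [-0.03 -0.02 12.  ] then twist 2.7 q [-0.   -0.39  2.03 -0.    1.5   1.23] w 84.6 F [-1.4 -0.1 -0.3] grip 0.0
25 (array([ 477.6, -204.8]), array([77.3, 73.6]), -89.2) ((477.54107666015625, -203.9276885986328), 39.567535400390625)
50 (array([ 477.6, -205.8]), array([75.2, 73.6]), -89.2) ((477.4236755371094, -204.91786193847656), 38.573516845703125)
60 (array([ 478.5, -205. ]), array([75.7, 73. ]), -74.4) ((477.5344543457031, -205.38319396972656), 38.112979888916016)
```

View pics/m6.png

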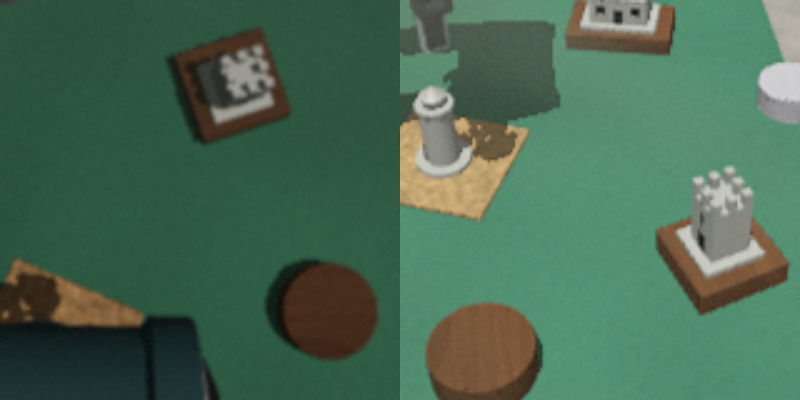

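Tower is centred and square on its plinth. The round plinth is clear at (477.5,-205) and the lighthouse is upright on the mat. Regripping it.

>>> send_rows --pt "0 0 3 0" --pt "0 0 3.5 0" --pt "0 0 3 0" --pt "0 0 1.8 0" --pt "0 0 0.7 0"

```text
time: 24.75
ee_pos: [437.7, 24.7, 45.1]
tool_rot: [-3.097, -0.526, 0.005]
ft_force: [-0.5, 1.0, 0.9]
width: 0.994
grip_force: 0.0
```

>>> send_rows --pt "0 0 0 0" --pt "0 0 0 0" --pt "0 0 0 0" --pt "0 0 0 0" --pt "0 0 0 0" --jaw 1.5

```text
time: 25.25
ee_pos: [438.8, 25.1, 48.3]
tool_rot: [3.097, 0.527, 0.002]
ft_force: [-2.4, 0.3, 7.2]
width: 0.344
grip_force: 39.1
```

>>> send_rows --pt "0 0 0 0" --pt "0 0 0 0" --pt "0 0 0 0"

```text
time: 25.55
ee_pos: [438.9, 25.1, 48.3]
tool_rot: [3.097, 0.527, 0.002]
ft_force: [-1.6, 0.7, 6.0]
width: 0.345
grip_force: 39.1
```

>>> send_rows --pt "0 0 -1 0" --pt "0 0 -2 0" --pt "0 0 -3 0" --pt "0 0 -3 0" --pt "0 0 0 0"

```text
time: 26.05
ee_pos: [439.8, 25.0, 142.1]
tool_rot: [3.096, 0.527, 0.01]
ft_force: [0.1, 0.6, -0.9]
width: 0.35
grip_force: 39.6
```

```bash
python3 - <<'E'
from h import *
go(477.5,-205,150,19.3)
E
```

```text
t 26.05 at [439.8  25.  142.1] psi 19.3 shift cm [-4.04 22.96 -0.76] then twist 0.0 q [-0.   -0.38  2.06 -0.    1.45  1.23] w 29.9 F [ 0.1  0.6 -0.9] grip 39.56345736980438
```

>>> send_rows --pt "-0.3 1.8 0 0" --pt "-0.6 3.6 0 0" --pt "-0.8 4.4 0 0" --pt "-0.8 4.4 0 0" --pt "-0.7 4 0 0"

```text
time: 26.55
ee_pos: [468.1, -159.3, 137.3]
tool_rot: [3.097, 0.526, 0.0]
ft_force: [0.8, 0.8, -1.6]
width: 0.345
grip_force: 39.8
```

>>> send_rows --pt "-0.5 3 0 0" --pt "-0.2 1.8 0 0" --pt "0 0 0 0" --pt "0 0 0 0" --pt "0 0 0 0"

```text
time: 27.05
ee_pos: [477.5, -203.9, 137.3]
tool_rot: [-3.097, -0.528, 0.0]
ft_force: [-0.0, -0.4, -1.2]
width: 0.344
grip_force: 39.8
```

```bash
python3 - <<'E'
from h import *
go(477.5,-205,72.3,19.3)
E
```

```text
t 27.05 at [ 477.5 -203.9  137.3] psi 19.4 shift cm [-0.04  0.1   6.5 ] then twist 0.1 q [-0.45 -0.17  1.91  0.    1.41  0.78] w 29.4 F [-0.  -0.4 -1.2] grip 39.84466731548309
```

>>> send_rows --pt "0 0.1 2 0" --pt "0 0 2.3 0" --pt "0 0 1.2 0" --pt "0 0 0.4 0" --pt "0 0 0.2 0"

```text
time: 27.55
ee_pos: [478.1, -205.5, 76.5]
tool_rot: [3.097, 0.528, 0.0]
ft_force: [0.9, 0.2, -1.0]
width: 0.344
grip_force: 39.8
```

>>> send_rows --pt "0 0 0.1 0" --pt "0 0 0.1 0" --pt "0 0 0 0" --pt "0 0 0 0"

```text
time: 27.95
ee_pos: [478.0, -206.0, 74.7]
tool_rot: [3.097, 0.527, 0.001]
ft_force: [0.2, -0.2, -1.4]
width: 0.344
grip_force: 39.8
```

>>> send_rows --pt "0 0 0.1 0" --pt "0 0 0.1 0" --pt "0 0 0 0" --pt "0 0 0 0"

```text
time: 28.35
ee_pos: [478.0, -205.9, 72.4]
tool_rot: [3.097, 0.527, 0.0]
ft_force: [0.2, 0.5, 0.6]
width: 0.34
grip_force: 39.9
```

>>> send_rows --pt "0 0 0.1 0" --pt "0 0 0 0" --pt "0 0 0 0"

```text
time: 28.65
ee_pos: [478.0, -206.0, 72.3]
tool_rot: [3.097, 0.527, 0.0]
ft_force: [-6.5, 2.3, 12.8]
width: 0.345
grip_force: 41.0
```

>>> send_rows --pt "0 0 0 0" --pt "0 0 0 0" --pt "0 0 0 0" --pt "0 0 0 0" --pt "0 0 0 0" --jaw 8.5

```text
time: 29.15
ee_pos: [477.9, -205.9, 71.2]
tool_rot: [-3.097, -0.527, 0.0]
ft_force: [-0.4, -0.9, 0.4]
width: 0.991
grip_force: 0.0
```

>>> send_rows --pt "0 0 -1 0" --pt "0 0 -3 0" --pt "0 0 -4 0" --pt "0 0 -4 0" --pt "0 0 0 0"

```text
time: 29.65
ee_pos: [479.4, -206.6, 198.0]
tool_rot: [3.092, 0.526, 0.011]
ft_force: [-0.1, 0.4, -0.2]
width: 0.995
grip_force: 0.0
```

>>> send_rows --pt "-2 3 0 0" --pt "-2 4 0 0" --pt "-2 4 0 0" --pt "-2 4 0 0" --pt "0 0 0 0"

```text
time: 30.15
ee_pos: [450.8, -377.8, 191.1]
tool_rot: [3.098, 0.521, -0.001]
ft_force: [0.9, 0.5, -0.6]
width: 0.995
grip_force: 0.0
```

>>> send_rows --pt "0 0 0 0" --pt "0 0 0 0" --pt "0 0 0 0" --pt "0 0 0 0" --pt "0 0 0 0"

```text
time: 30.65
ee_pos: [452.2, -373.3, 191.5]
tool_rot: [3.097, 0.528, 0.0]
ft_force: [-0.7, -0.2, -0.3]
width: 0.999
grip_force: 0.0
```

```bash
python3 - <<'E'
from h import *
go(477.5,-205,150,19.3)
d=get_image("top")
cv2.imwrite('pics/m7.png',np.hstack([cv2.resize(d['frame'][100:300,140:470,::-1],(400,300)),cv2.resize(get_image('side')['frame'][110:350,190:430,::-1],(400,300))]))
c=d["frame"]
E
```

```text
t 30.65 at [ 452.2 -373.3  191.5] psi 19.4 shift cm [  7.96 -15.05   4.15] then twist 0.1 q [-0.73 -0.05  1.71 -0.    1.48  0.5 ] w 85.3 F [-0.7 -0.2 -0.3] grip 0.0
```

View pics/m7.png

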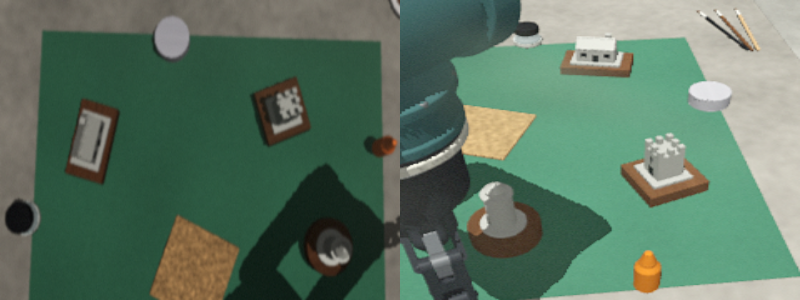

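All three models stand upright and centred on their own plinths, the bystanders are in place and the arm is clear.

```bash
python3 -c "
from bench import finish_job
print(finish_job())"
```

```text
the job is handed in; nothing more can be done
None
```

I handed the job in at about 31 s: in the last pictures the lighthouse, watchtower and cottage stood upright, centred by eye, on their matching plinths (the lighthouse was parked on the mat on the way), and the dropper bottle, jar and tin looked undisturbed; `finish_job()` gave no verdict.

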